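Clear the trimming jig and stack the slat on the sloping rest

TASK

Slide the thin slat along the channel of the trimming jig until about a third of it sticks out over the jig's open near edge, then grip it by that end and stack it on the sloping rest: flat on top of the spacer strip, lined up with it, its lower end at the foot stop. Do not drop it: let go only once it lies flat on the spacer. Leave the stack below it and everything else on the bench where it is.

Things in the scene. Friction and masses are not known exactly. Their poses are not given: they have to be found in the camera images.
- slat: The thin wooden slat to move: a loose plate 140 x 60 x 6 mm, 40 to 90 g, lying in the jig's channel, near end 5 to 25 mm inside the near edge. Origin: centre of its underside; z up through the thickness, y across the width, x along the length (in the jig -x is the end at the open near edge, facing the robot; stacked as it was carried, +x is the end at the foot stop).
- jig: Grey-topped trimming jig fixed to the bench: block 230 (x) x 120 (y) mm, flat top 60 mm above the bench. On it two dark guide strips, 14 mm high, 12 mm wide, inner faces at y = -34 and +34 mm, from x = 0 to 200 mm, form a channel open at both ends. Origin: on the bench under the middle of the near edge (towards the robot); x into the jig along the channel, away from that edge.
- rest: Sloping wooden rest fixed to the bench: bed 36 mm wide, 146 mm long, falling 30 degrees towards its +x (away from the robot), on a base plate 200 (x) x 100 (y) x 12 mm. Origin: on the bench, middle of the plate's near edge. The bed's top face starts at x = 30 mm, 100 mm up. At its low far end a foot stop, 30 mm wide, stands square to the bed, 44 mm above its face, 140 mm down the bed.
- spacer: Loose wooden spacer strip 140 x 36 mm, 25 mm thick, lying on the lower slat on the sloping rest, its lower end at the foot stop. Origin: centre of its underside; x along its length down the slope (+x to the foot stop), z square to the slope, away from the bed: its top face is at z = 25 mm. The slat, when stacked, overhangs it by 12 mm on each side.
- lower_slat: A second slat of the same size, 140 x 60 x 6 mm, loose, already lying on the bed of the rest, under the spacer; same axes as the spacer, origin at the centre of its underside. To be left alone.
- glue: White glue bottle, 54 mm across and 130 mm tall, standing between the jig and the rest. Origin: centre of its foot. Leave alone.
- tape: Roll of paper tape lying flat, 100 mm across, 25 mm high, between the jig and the rest, nearer the robot. Origin: centre of its underside. Leave alone.
- hammer: Hammer lying at the left side of the bench. Leave alone.
- offcut: Timber offcut 140 x 70 x 38 mm at the right side. Leave alone.
- screwdriver: Screwdriver lying at the right, near the robot. Leave alone.
- tin: Metal tin 80 mm across, 100 mm tall, at the far right. Leave alone.
- measure: Black tape measure 70 x 35 x 65 mm, at the left near the robot. Leave alone.
Things that resemble listed ones, but are neither listed nor needed, are in the scene too. Of the things like the spacer, leave any that is black or white; of the rest the smaller one is meant.

How it is judged:
On the way, in this order (a step that is already met when the one before it is completed fails the run):
1. the slat has been slid out so that its end overhangs the jig's near edge by 35 mm or more, still lying flat on the jig (x of slat in the frame of jig between -0.005 and 0.035 m and z of slat in the frame of jig below 0.064 m and angle between slat's own z axis and vertical below 0.08 rad), for 0.2 s.
2. the slat, still held in the fingers, lies flat on the spacer (contact force between the fingers and slat above 0.5 N and contact force between slat and spacer above 0.05 N and angle between the z axis of slat and the z axis of spacer, either way round below 0.12 rad and z of slat in the frame of spacer below 0.031 m), for 0.1 s.
At the end, for the whole second after the job is handed in: The slat lies at rest and released, flat on top of the spacer (within 3 mm of its top face and 3 degrees), lined up with it within 10 mm sideways and 8 degrees, its lower end within about 12 mm of the foot stop; spacer and lower slat within 12 mm of where they were (x of slat in the frame of spacer between -0.012 and 0.01 m and y of slat in the frame of spacer between -0.01 and 0.01 m and z of slat in the frame of spacer between 0.022 and 0.028 m and angle between the x axis of slat and the x axis of spacer, either way round below 0.14 rad and angle between the z axis of slat and the z axis of spacer, either way round below 0.06 rad and distance of each of spacer, lower_slat from where it was at the start of the episode below 0.012 m and contact force between the fingers and slat below 0.05 N and linear speed of slat below 0.02 m/s); the robot touches nothing.
It fails at once if a bystander (glue bottle, tape roll, hammer, offcut, screwdriver, tin, tape measure) is moved by more than 30 mm (distance of any of glue, tape, hammer, offcut, screwdriver, tin, measure from where it was at the start of the episode above 0.03 m).
It also fails if it takes over 64 s, if anything falls off the work surface, if the arm or the gripper's body presses on something with over 40 N, if the wrist force passes 120 N, or if a joint passes its speed limit or range.

ROBOT

A 6-joint arm with a two-finger parallel gripper is mounted at the origin on the work surface. World frame = base frame: x ahead of the robot, y to its left, z up, the work surface at z = 0. Lengths are in m, angles in rad, forces in N, time in s.
With the tool pointing down it reaches from about 0.35 to 0.775 m from the base axis. Payload 7.3 kg.
Tool frame: the origin (TCP) lies at the very end of the fingers, on their centre line; the grasp point (between the pads) lies 19 mm behind it; z points along the fingers, y is the line along which they close (so a half turn about z gives the same grasp; the last joint's range is limited). The gripper opens to 92 mm and grips with 3 to 60 N. Pads are 19 mm wide; open, the fingers measure 130 mm over their backs; the gripper's body (75 mm by 190 mm) begins 47 mm behind the grasp point.
Start: joints at [-0.146, 0.342, 1.524, -0, 1.275, -0.146], TCP at [0.525, 0, 0.227] pointing down, gripper open.
Joint ranges: [-2.53, 2.53], [-0.77, 2.02], [0.04, 2.7], [-1, 4.14], [0.28, 2.66], [-3.11, 3.11]. Speed limits (rad/s): [2.57, 2.57, 3.14, 3.14, 3.14, 3.14].

INTERFACE

Orientations are given as [roll, pitch, yaw] about the fixed x, y, z axes, in that order (R = Rz(yaw) Ry(pitch) Rx(roll)).
In Python, from cell import robot gives the robot as it stands.
- The arm moves only by the tool apply_moves, never from a script. Its argument "motion" is text: rows parted by semicolons, each of 7 numbers parted by spaces: the opening in per cent of the stroke, from 0 (shut) to 100 (fully open), then the shift along the tool's x, y, z in cm, then the turn, a rotation vector about the tool's x, y, z in rad. A call has 1 to 20 rows; each row shifts and turns the commanded pose from where the row before left it, along the tool's axes as they then stand; what a row does not reach is not made up. A row lasts 1/8 s, in which the tool goes at most 62.5 mm and 10.7 degrees, less where a joint would pass 70% of its speed; a pose out of reach is approached as far as the arm can. A call with a gripper value outside its range is refused whole. The fingers move at their own pace and stop on an object; "force" is the grip in N (left out, the last holds). Time passes only in rows, so rows that do not move let the fingers close. It gives the time, the measured TCP pose, the force, the opening and the grip force at its end, in the units of the state.
- robot.observe(): the state, without advancing time (a new reading comes with each control period).
- robot.read_camera(name): name is "scene" or "side" or "wrist"; returns a dict with "img" (400x640x3 uint8, red, green, blue), "fovy" (degrees; the focal length in pixels is half the picture's height over the tangent of half this angle, whatever the lens; pixels are square), "cx", "cy" (the principal point, pixels), "k1" (the pictures are not rectified: a ray, as slopes to the right and down, at radius r is drawn at 1 + k1 r^2 times it, then the intrinsics apply), "R" (3x3) and "t" (3): a world point X has camera coordinates R X + t; the wrist camera has in their place "hand_eye" (4x4, takes a point from camera to tool coordinates, whose origin is the TCP and whose axes are the flange's). Camera axes: x right, y down, z forward; pixel columns grow to the right and rows downward; lengths in m; the calibration is good to about 2 mm. A picture is of the moment at which its call begins: read the wrist's pose just before it. There is no depth.
- robot.hand_in(): hands the job in; it is judged then, once.
Trained networks look in a picture, given as the dict that the camera call returned (one of the last four; its "shot" number tells which), for a name from the list of things; names that differ only in an ending like _2 or _b are one class to them, and where a whole thing is asked for, a point or a joint stands for the part that bears it (a point fixed in the world has none). Each returns a list of dicts, best first, with "score" (0 to 1); they miss things now and then, are a little off and sometimes report something else, mostly with a low value. They report only what shows in the picture. A call takes as long as a camera call. They do not tell look-alikes from the thing itself.
- robot.search_frame(target, picture): "centre" ([x, y, z] in m, in world coordinates, good to about 4 mm: the middle of the surface that is visible of it).
- robot.trace(target, picture): "pixels" (400x640 bool, what is visible of it).
The state is a dict: "time": time; "qpos": joint angles; "qvel": joint speeds; "joint_efforts": joint torques, N m; "tool_pos": TCP position; "tool_rot": TCP orientation; "contact_force": force on the tool from outside, world axes, zero at the start; "torque": the same for the moment, N m; "opening": finger opening in m; "grip_force": force on a finger pad.
Only numpy, scipy, OpenCV 4.12 (cv2) and the standard library are available. Lean on these libraries where they do the work, as an engineer would, in place of code of your own. Each camera call takes 0.05 s, during which the arm holds its last target. There are 200 camera calls.

## Working session

There is one attempt and no reset: what is moved stays moved. The work goes in short steps, Python scripts to look and compute and a tool call to move; the robot and the scene stay as the last step left them, time stands still between calls to the robot, and variables do not carry over. Pictures are saved under pics/ and viewed, at most 13 in all, crops included, and the job is handed in when it is done.

Besides the shell and the picture viewer there is one more tool, called after "Call:" as name(argument=value, ...) on one line, values as JSON. apply_moves: Moves the arm, as the interface text tells. Its arguments: {"type":"object","properties":{"motion":{"type":"string"},"force":{"type":"number"}},"required":["motion"]}

```bash
mkdir -p pics; ls; python3 - <<'E'
from cell import robot
import cv2,numpy as np
print(robot.observe())
for n in ["scene","side"]:
    p=robot.read_camera(n); cv2.imwrite(f"pics/{n}0.png",p["img"][:,:,::-1])
    print(n,p["fovy"],p["cx"],p["cy"],p["k1"],p["R"],p["t"])
    for t in ["slat","jig","rest","spacer","lower_slat","glue","tape"]:
        for d in robot.search_frame(t,p): print(n,t,np.round(d["centre"],3),round(d["score"],2))
E
```

```text
pics
{'time': 0.0, 'qpos': array([-1.46000968e-01,  3.42714771e-01,  1.52498450e+00,  8.66604698e-06,
        1.27542134e+00, -1.45998585e-01]), 'qvel': array([-9.78924786e-04, -4.32548089e-05,  6.52303291e-04, -4.22043202e-04,
       -2.04218050e-03, -4.77351102e-04]), 'joint_efforts': array([ 7.61924657e-04, -4.31245601e+01, -2.44219762e+01,  7.17750052e-02,
        5.59406646e-02, -1.04314388e-04]), 'tool_pos': array([5.24600890e-01, 8.31038029e-05, 2.26060450e-01]), 'tool_rot': array([-3.14008216e+00, -2.30486013e-04,  1.57079124e+00]), 'contact_force': array([0.95917651, 1.31731441, 0.46311499]), 'torque': array([-0.02677529, -0.00910227,  0.02276926]), 'grip_force': 0.0, 'opening': 0.09197154478585608}
scene 43.036995307889256 316.07772120450056 197.4228121271944 -0.06487690079841354 [[-0.71530538  0.69879114 -0.00540012]
 [ 0.50236815  0.50883806 -0.69907801]
 [-0.48576174 -0.50276711 -0.71502501]] [ 0.2880069  -0.23607517  2.08880932]
scene slat [ 0.598 -0.158  0.069] 0.7
scene jig [ 0.672 -0.108  0.057] 0.61
scene spacer [0.328 0.185 0.034] 0.92
scene spacer [0.6   0.207 0.0
[... 199 characters left out ...]
0.07 ] 0.94
scene glue [ 0.672 -0.11   0.06 ] 0.4
scene tape [0.49  0.014 0.023] 0.96
side 43.94794446490244 321.7051381194718 197.29770372862512 0.051936172934485596 [[ 0.8665152  -0.49905176  0.00993737]
 [-0.27049853 -0.48621851 -0.83091643]
 [ 0.41950204  0.71731367 -0.5563085 ]] [-0.36445635  0.2173432   1.49989867]
side slat [ 0.584 -0.16   0.065] 0.78
side jig [ 0.615 -0.21   0.06 ] 0.95
side rest [0.568 0.173 0.012] 0.72
side spacer [ 0.32  -0.132  0.025] 0.93
side spacer [0.582 0.186 0.091] 0.78
side spacer [0.317 0.57  0.032] 0.66
side spacer [0.304 0.168 0.033] 0.64
side lower_slat [0.579 0.17  0.075] 0.47
side glue [ 0.622 -0.026  0.066] 0.98
side tape [ 0.476 -0.002  0.022] 0.72
```

View pictures.

View pics/scene0.png

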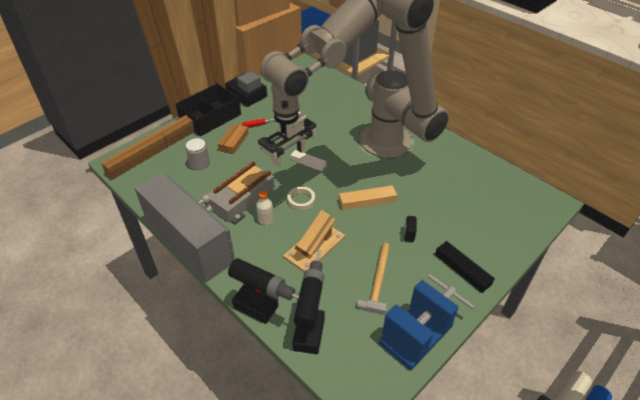

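View pics/side0.png

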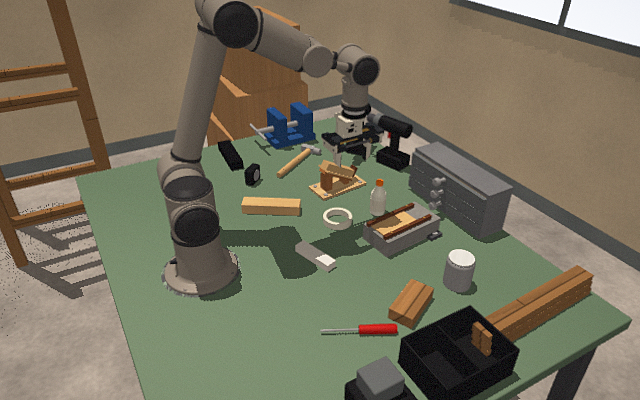

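```bash
python3 - <<'E'
from cell import robot
import cv2,numpy as np
p=robot.read_camera("wrist"); cv2.imwrite("pics/w0.png",p["img"][:,:,::-1])
print(p["fovy"],p["cx"],p["cy"],p["k1"],p["hand_eye"])
E
```

```text
69.19575104118275 322.26627416214217 207.00704341174247 0.010168633400697298 [[-7.34837878e-05 -9.51242159e-01 -3.08445050e-01  8.44447975e-02]
 [ 9.99999738e-01  1.52245418e-04 -7.07763114e-04 -5.57317583e-04]
 [ 7.20213458e-04 -3.08445021e-01  9.51241899e-01 -1.58492655e-01]
 [ 0.00000000e+00  0.00000000e+00  0.00000000e+00  1.00000000e+00]]
```

View pics/w0.png

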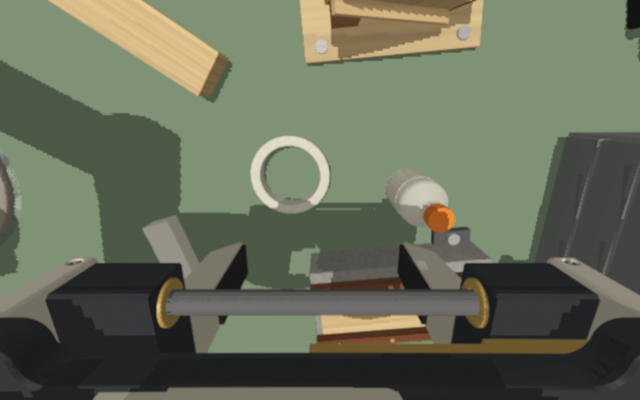

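Call:
apply_moves(motion="100 -5 0 -2.5 0 0 0; 100 -5 0 -2.5 0 0 0; 100 -6 0 -2.5 0 0 0; 100 0 0 0 0 0 0.1745; 100 0 0 0 0 0 0.1745; 100 0 0 0 0 0 0.1745; 100 0 0 0 0 0 0.1745; 100 0 0 0 0 0 0.1745; 100 0 0 0 0 0 0.1745; 100 0 0 0 0 0 0.1745; 100 0 0 0 0 0 0.1745; 100 0 0 0 0 0 0.1745; 100 0 0 0 0 0 0")

```text
time: 2.48
tool_pos: [0.525, -0.1577, 0.3007]
tool_rot: [-3.142, -0.0, 0.002]
contact_force: [0.3, 0.7, 0.9]
opening: 0.0919
grip_force: 0.0
```

```bash
cat > h.py <<'E'
from cell import robot
import cv2,numpy as np
from scipy.spatial.transform import Rotation as Ro
def shot(name,fn=None):
    o=robot.observe(); p=robot.read_camera(name)
    if name=="wrist":
        R=Ro.from_euler("xyz",o["tool_rot"]).as_matrix(); T=np.eye(4);T[:3,:3]=R;T[:3,3]=o["tool_pos"]
        E=np.linalg.inv(T@p["hand_eye"]); p["R"]=E[:3,:3];p["t"]=E[:3,3]
    if fn: cv2.imwrite("pics/"+fn,p["img"][:,:,::-1])
    return p
def f(p): return 200/np.tan(np.radians(p["fovy"])/2)
def proj(p,X):
    c=np.atleast_2d(X)@p["R"].T+p["t"]; s=c[:,:2]/c[:,2:]
    s=s*(1+p["k1"]*(s**2).sum(1,keepdims=True))
    return s*f(p)+[p["cx"],p["cy"]]
def onplane(p,uv,n,d):
    """points where pixels' rays meet plane n.X=d"""
    s0=(np.atleast_2d(uv)-[p["cx"],p["cy"]])/f(p); s=s0.copy()
    for _ in range(10): s=s0/(1+p["k1"]*(s**2).sum(1,keepdims=True))
    r=np.c_[s,np.ones(len(s))]@p["R"]; c=-p["R"].T@p["t"]; n=np.array(n,float)
    return c+r*((d-c@n)/(r@n))[:,None]
E
python3 - <<'E'
from h import *
o=robot.observe();print(o["tool_pos"],o["tool_rot"],o["qpos"])
p=shot("wrist","w1.png")
import pickle; pickle.dump(p,open("w1.pkl","wb"))
for t in ["slat","jig"]:
    for d in robot.search_frame(t,p): print(t,np.round(d["centre"],3),round(d["score"],2))
E
```

```text
[ 0.5250075  -0.15765762  0.3007362 ] [-3.14154622e+00 -2.59104465e-05  1.90926865e-03] [-4.31587735e-01  3.40600718e-01  1.32226629e+00  5.32451921e-05
  1.47872164e+00  1.13729443e+00]
slat [ 0.592 -0.157  0.063] 0.84
jig [ 0.671 -0.153  0.056] 0.57
```

View pics/w1.png

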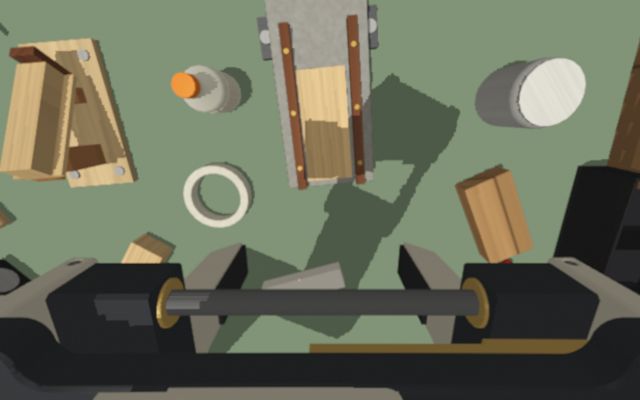

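```bash
python3 - <<'E'
import cv2,numpy as np
i=cv2.imread("pics/w1.png")
c=np.hstack([i[0:196,0:136],i[0:196,256:386]])
cv2.imwrite("pics/c1.png",cv2.resize(c,None,fx=3,fy=3,interpolation=cv2.INTER_CUBIC))
E
```

```text
(no output)
```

View pics/c1.png

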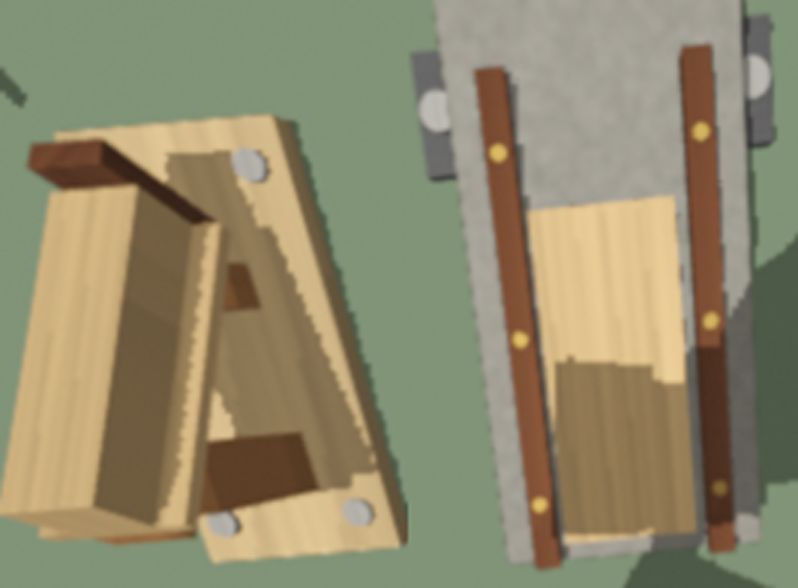

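```bash
cat > fit.py <<'E'
from h import *
import pickle
from scipy.optimize import least_squares
def fit(p,model,uv,x0):
    model=np.array(model,float);uv=np.array(uv,float)
    def g(q):
        c,s=np.cos(q[2]),np.sin(q[2])
        W=model.copy();W[:,:2]=model[:,:2]@np.array([[c,s],[-s,c]])+q[:2]
        return (proj(p,W)-uv).ravel()
    r=least_squares(g,x0); return r.x,r.fun.reshape(-1,2).round(1)
E
python3 - <<'E'
from fit import *
p=pickle.load(open("w1.pkl","rb"))
R=lambda u,v:(u/3+120,v/3)
L=lambda u,v:(u/3,v/3)
print("slat",*fit(p,[[.07,.03,.066],[.07,-.03,.066],[-.07,.03,.066],[-.07,-.03,.066]],[R(528,210),R(674,196),R(563,541),R(694,532)],[.59,-.16,0]))
print("jig",*fit(p,[[0,.06,.06],[0,-.06,.06],[.2,.046,.074],[.2,.034,.074],[.2,-.034,.074],[.2,-.046,.074],[0,.046,.074],[0,-.046,.074]],[R(510,562),R(757,541),R(475,68),R(503,67),R(682,46),R(711,44),R(537,566),R(735,548)],[.5,-.16,0]))
# spacer top in rest frame: bed foot stop face 140 down, top offset 31
c,s=np.cos(np.pi/6),np.sin(np.pi/6)
bed=lambda a,y,h:[.03+a*c+h*s,y,.1-a*s+h*c]
print("rest",*fit(p,[bed(140,.018,.0)]*0+[bed(.14,.018,.031),bed(.14,-.018,.031),bed(0,.018,.031),bed(0,-.018,.031),[.2,-.05,.012],[0,-.05,.012],bed(.14,.015,.044),bed(.14,-.015,.044)],[L(50,190),L(137,187),L(0,513),L(93,507),L(275,115),L(405,545),L(30,168),L(101,143)],[.5,.2,0]))
E
```

```text
slat [ 0.59130855 -0.16083849  0.08902404] [[ 0.1 -0. ]
 [ 0.  -0. ]
 [ 0.1  0.4]
 [-0.3 -0.3]]
jig [ 0.51223766 -0.17005549  0.09385363] [[-0.8  0.9]
 [ 1.5  0.3]
 [-0.6 -0.2]
 [ 0.4 -1. ]
 [-0.4 -0.3]
 [ 0.4 -0.8]
 [-0.8  1.2]
 [ 0.3  1.2]]
rest [0.50036005 0.18927415 0.08299891] [[ 1.3 -0.3]
 [ 1.  -1.6]
 [ 0.4 -0.9]
 [ 0.6 -1.4]
 [-0.9 -1.1]
 [-1.7 -0.1]
 [-1.3 -0.7]
 [-0.1  5.6]]
```

Call:
apply_moves(motion="0 5.5 0 0 0 0 0; 0 5.5 -0.2 0 0 0 0; 0 5.4 -0.25 0 0 0 -0.09; 0 0 0 6 0 0 0; 0 0 0 6 0 0 0; 0 0 0 6 0 0 0; 0 0 0 3 0 0 0; 0 0 0 1.5 0 0 0; 0 0 0 0 0 0 0; 0 0 0 0 0 0 0", force=20)

```text
time: 3.88
tool_pos: [0.6902, -0.1535, 0.0779]
tool_rot: [3.14, -0.003, 0.091]
contact_force: [0.4, -0.0, 0.4]
opening: 0.0012
grip_force: 0.0
```

```bash
python3 - <<'E'
from h import *
o=robot.observe();print(o["tool_pos"],o["tool_rot"],o["contact_force"],o["opening"])
p=shot("wrist","w2.png"); im=p["img"]
X=o["tool_pos"];print(proj(p,[X,X+[0,0,-.03]]))
E
```

```text
[ 0.69015547 -0.15349404  0.07787245] [ 3.14019749 -0.00324683  0.09080516] [ 0.44543669 -0.01004864  0.41375258] 0.0011602804498002015
[[323.02051711 257.01676759]
 [322.86210078 237.06350495]]
```

View pics/w2.png

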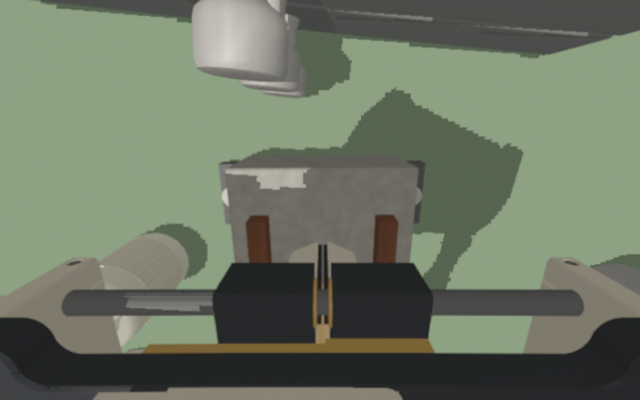

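```bash
python3 - <<'E'
from fit import *
p=pickle.load(open("w1.pkl","rb"))
print(onplane(p,[[185,85]],[0,0,1],.13), onplane(p,[[225,92]],[0,0,1],.0))
E
```

```text
[[ 0.63548245 -0.01336104  0.13      ]] [[ 0.6369223  -0.01386236  0.        ]]
```

Call:
apply_moves(motion="0 0 0 0.8 0 0 0; 0 0 0 0.7 0 0 0; 0 0 0 0 0 0 0; 0 -1 0 0 0 0 0; 0 -1 0 0 0 0 0; 0 -1 0 0 0 0 0; 0 -1 0 0 0 0 0; 0 -1 0 0 0 0 0; 0 -1 0 0 0 0 0; 0 -0.8 0 0 0 0 0; 0 -0.8 0 0 0 0 0; 0 0 0 0 0 0 0; 0 0 0 0 0 0 0; 0 0 0 0 0 0 0")

```text
time: 5.68
tool_pos: [0.6136, -0.1599, 0.0607]
tool_rot: [3.142, -0.0, 0.09]
contact_force: [-0.4, 0.8, 0.7]
opening: 0.0005
grip_force: 0.0
```

Call:
apply_moves(motion="0 0.5 0 -1 0 0 0; 0 0 0 -5 0 0 0; 0 0 0 -6 0 0 0; 100 -3 0 -6 0 0 0; 100 -5 0 -3 0 0 0; 100 -3.5 0 0 0 0 0; 100 0 0 0 0 0 0; 100 0 0 0 0 0 0; 100 0 0 0 0 0 0")

```text
time: 6.8
tool_pos: [0.5067, -0.1696, 0.2664]
tool_rot: [-3.141, 0.0, 0.091]
contact_force: [0.6, 1.3, 0.1]
opening: 0.0558
grip_force: 0.0
```

```bash
python3 - <<'E'
from fit import *
o=robot.observe();print(o["tool_pos"],o["tool_rot"],o["contact_force"],o["opening"])
p=shot("wrist","w3.png"); pickle.dump(p,open("w3.pkl","wb"))
i=p["img"][:,:,::-1]
cv2.imwrite("pics/c3.png",cv2.resize(i[20:260,150:430],None,fx=2.5,fy=2.5,interpolation=cv2.INTER_CUBIC))
E
```

```text
[ 0.50668574 -0.16962658  0.2663719 ] [-3.14137725e+00  2.24613364e-05  9.08269835e-02] [0.57324935 1.25440514 0.08116265] 0.05578883495780306
```

View pics/c3.png

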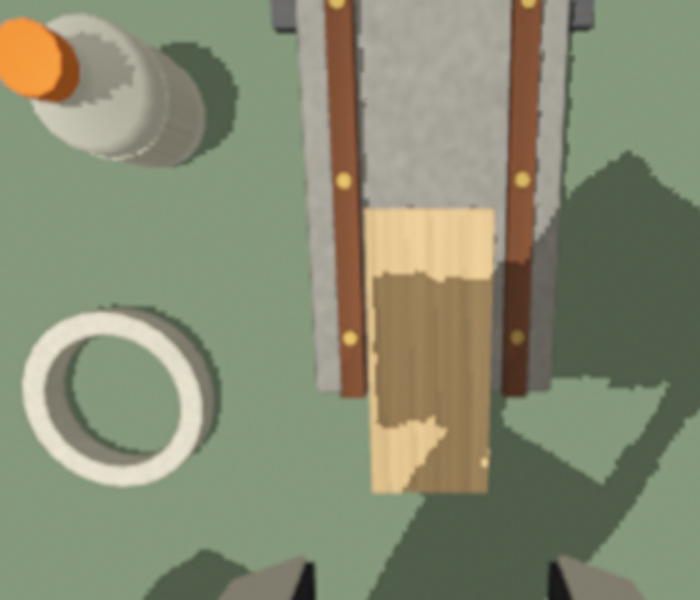

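```bash
python3 - <<'E'
from fit import *
p=pickle.load(open("w3.pkl","rb"))
R=lambda u,v:(u/2.5+150,v/2.5+20)
q,r=fit(p,[[.07,.03,.066],[.07,-.03,.066],[-.07,.03,.066],[-.07,-.03,.066]],[R(365,209),R(494,209),R(373,493),R(488,493)],[.53,-.16,0]);print("slat",q,r)
j,r=fit(p,[[0,.06,.06],[0,-.06,.06],[0,.046,.074],[0,-.046,.074]],[R(319,391),R(550,389),R(341,397),R(527,396)],[.5,-.16,0]);print("jig",j,r)
c,s=np.cos(j[2]),np.sin(j[2]);print(np.array([[c,s],[-s,c]])@(q-j)[:2])
c,s=np.cos(q[2]),np.sin(q[2])
print("grip pt",q[:2]-(.07-.02)*np.array([c,s]))
E
```

```text
slat [ 0.52974486 -0.16667077  0.09348521] [[ 0.1  0.3]
 [-0.   0.2]
 [ 0.2 -0.3]
 [-0.2 -0.4]]
jig [ 0.51318105 -0.1702847   0.09834465] [[-0.9  0.1]
 [ 0.6  0.2]
 [ 0.  -0. ]
 [ 0.2 -0.2]]
[0.01683861 0.00197013]
grip pt [ 0.47996318 -0.17133822]
```

Call:
apply_moves(motion="100 -2.3 0 0 0 0 0; 100 0 0 4 0 0 0; 100 0 0 5 0 0 0; 100 0 0 5 0 0 0; 100 0 0 4 0 0 0; 100 0 0 2 0 0 0; 100 0 0 2 0 0 0; 100 0 0 0 0 0 0; 0 0 0 0 0 0 0; 0 0 0 0 0 0 0; 0 0 0 0 0 0 0; 0 0 0 0 0 0 0; 0 0 0 0 0 0 0; 0 0 0 0 0 0 0; 0 0 0 0 0 0 0", force=25)

```text
time: 8.72
tool_pos: [0.4831, -0.1719, 0.0469]
tool_rot: [3.141, -0.001, 0.09]
contact_force: [-0.3, -0.2, 2.6]
opening: 0.0597
grip_force: 25.0
```

Call:
apply_moves(motion="0 0 0 -1 0 0 0; 0 0 0 -2 0 0 0; 0 0 0 -4 0 0 0; 0 0 0 -5 0 0 0; 0 0 0 -5 0 0 0; 0 0 0 -5 0 0 0; 0 0 -3 -3 0 0 0; 0 0 -5 0 0 0 0; 0 0 -5 0 0 0 0; 0 0 -5 0 0 0 0; 0 0 -3 0 0 0 0; 0 0 -1 0 0 0 0; 0 0 0 0 0 0 0; 0 0 0 0 0 0 0")

```text
time: 10.48
tool_pos: [0.4632, 0.0464, 0.2967]
tool_rot: [3.141, 0.0, 0.089]
contact_force: [0.2, -0.1, -0.8]
opening: 0.0592
grip_force: 25.0
```

```bash
python3 - <<'E'
from fit import *
o=robot.observe();print(o["tool_pos"],o["tool_rot"],o["contact_force"],o["torque"],o["opening"],o["grip_force"])
p=shot("wrist","w4.png"); pickle.dump(p,open("w4.pkl","wb"))
i=p["img"][:,:,::-1]
cv2.imwrite("pics/c4.png",cv2.resize(i[0:290,60:440],None,fx=2,fy=2,interpolation=cv2.INTER_CUBIC))
E
```

```text
[0.46319065 0.04635126 0.29669232] [3.14114124e+00 1.76007596e-05 8.92293975e-02] [ 0.17600632 -0.12914089 -0.75746816] [0.01810197 0.1299687  0.00273905] 0.05919226226860187 24.96910572052002
```

View pics/c4.png

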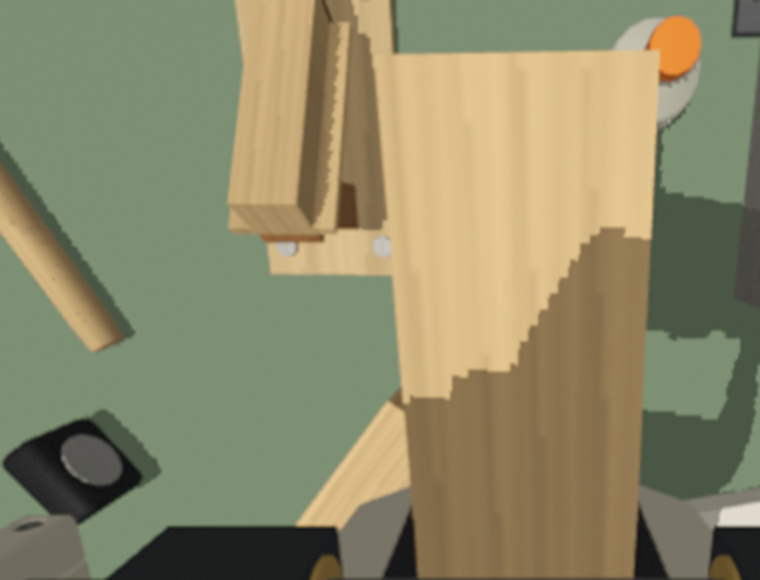

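```bash
python3 - <<'E'
from fit import *
p1=pickle.load(open("w1.pkl","rb"));p4=pickle.load(open("w4.pkl","rb"))
L=lambda u,v:(u/3,v/3); M=lambda u,v:(u/2+60,v/2)
c,s=np.cos(np.pi/6),np.sin(np.pi/6)
bed=lambda a,y,h:[.03+a*c+h*s,y,.1-a*s+h*c]
def tri(a,b):
    g=lambda X:np.r_[proj(p1,X)[0]-a,proj(p4,X)[0]-b]
    r=least_squares(g,[.55,.2,.1]);return r.x.round(4),r.fun.round(1)
print("NL",tri(L(0,513),M(232,204)));print("NR",tri(L(93,507),M(302,208)))
m=[bed(.14,.018,.031),bed(.14,-.018,.031),bed(0,.018,.031),bed(0,-.018,.031)]
def tr(q,W):
    W=np.array(W);C,S=np.cos(q[2]),np.sin(q[2]);W=W.copy();W[:,:2]=W[:,:2]@np.array([[C,S],[-S,C]])+q[:2];W[:,2]+=q[3];return W
a=np.array([L(50,190),L(137,187),L(0,513),L(93,507)]);b=np.array([M(232,204),M(302,208)])
r=least_squares(lambda q:np.r_[(proj(p1,tr(q,m))-a).ravel(),(proj(p4,tr(q,m[2:]))-b).ravel()],[.5,.19,.08,0])
q=r.x;print("spacer-as-rest",q,r.fun.reshape(-1,2).round(1))
r=least_squares(lambda q:np.r_[(proj(p1,tr([*q,0],[[.2,-.05,.012],[0,-.05,.012]]))-[L(275,115),L(405,545)]).ravel(),(proj(p4,tr([*q,0],[[0,.05,.012]]))-[M(272,274)]).ravel()],[.5,.19,.08])
print("plate",r.x,r.fun.reshape(-1,2).round(1))
# slat in tool frame: params x of far end, z, pitch
he=p4["hand_eye"];E=np.linalg.inv(he);pt=dict(p4,R=E[:3,:3],t=E[:3,3])
uv=np.array([M(390,55),M(658,52),M(405,405),M(645,240)])
def sl(v):
    x,y,z,pi,yaw=v
    R=Ro.from_euler("ZY",[yaw,pi]).as_matrix()
    P=lambda a,w:np.array([x,y,z])+R@np.array([a,w,0])
    # far corners exact; then side edges: free along-position
    e=np.r_[proj(pt,P(0,-.03))[0]-uv[0],proj(pt,P(0,.03))[0]-uv[1]]
    for w,k in((-.03,2),(.03,3)):
        A,B=proj(pt,P(0,w))[0],proj(pt,P(-.12,w))[0];d=(B-A)/np.linalg.norm(B-A);n=uv[k]-A
        e=np.r_[e,d[0]*n[1]-d[1]*n[0]]
    return e
r=least_squares(sl,[.117,0,-.02,0,0]);print("slat in tool farend x,y,z,pitch,yaw",r.x.round(4),r.fun.round(1))
print("nominal",sl([.1168,0,-.020,0,0]).round(1))
E
```

```text
NL (array([0.5433, 0.2083, 0.1301]), array([ 0.1,  0.4, -0.1, -0.3]))
NR (array([0.5453, 0.1713, 0.1318]), array([ 0.3,  1. , -0.2, -1. ]))
spacer-as-rest [0.49895786 0.18576929 0.08861822 0.00432897] [[ 0.4  0.6]
 [ 0.3 -0.9]
 [-0.2  1.1]
 [ 0.3  0.5]
 [ 0.   0.3]
 [-0.5 -1.5]]
plate [0.49938242 0.18761313 0.08599156] [[ 0.  -0.4]
 [-0.5  0.5]
 [ 0.4  0.1]]
slat in tool farend x,y,z,pitch,yaw [ 0.1201 -0.0008 -0.009  -0.0765  0.0026] [-0.4 -1.  -0.9  0.9  0.5  0.9]
nominal [-3.6  1.   6.3  2.4  0.5  6.5]
```

```bash
cat > plan.py <<'E'
from h import *
def target(gap,th,a_end=.136,xe=.1185,ze=-.0105,psi=.0875,o=(.499,.1865,.002)):
    c,s=np.cos(np.pi/6),np.sin(np.pi/6);h=.037+gap
    P=np.array([.03+a_end*c+h*s,0,.1-a_end*s+h*c])
    x=np.array([np.cos(th),0,-np.sin(th)]);z=np.array([-np.sin(th),0,-np.cos(th)])
    T=P-xe*x-ze*z; R=Ro.from_euler("z",psi).as_matrix()
    return R@T+o, R@np.c_[x,[0,-1,0],z]
E
python3 - <<'E'
from plan import *
o=robot.observe();R0=Ro.from_euler("xyz",o["tool_rot"]).as_matrix()
T1,R1=target(.08,.444);T2,_=target(0.0,.444)
print(T1,T2,"now->pre (cur tool, cm)",R0.T@(T1-o["tool_pos"])*100,"rot",Ro.from_matrix(R0.T@R1).as_rotvec())
print("pre->final",R1.T@(T2-T1)*100)
E
```

```text
[0.59339629 0.19478082 0.17674532] [0.55354932 0.19128528 0.10746329] now->pre (cur tool, cm) [ 14.28870197 -13.63636119  11.98146155] rot [ 0.00060511 -0.44387559  0.00133217]
pre->final [-6.36117971e-01  1.83761917e-15  7.97466952e+00]
```

Call:
apply_moves(motion="0 1.5 -1.5 0 0 0 0; 0 3.5 -3.3 0 0 0 0; 0 3.5 -3.3 0 0 0 0; 0 3.3 -3.3 0 0 0 0; 0 2.5 -2.2 0 0 0 0; 0 0 0 0 0 -0.074 0; 0 0 0 0 0 -0.074 0; 0 0 0 0 0 -0.074 0; 0 0 0 0 0 -0.074 0; 0 0 0 0 0 -0.074 0; 0 0 0 0 0 -0.074 0; 0 1 0 2 0 0 0; 0 1.5 0 3.2 0 0 0; 0 1.5 0 3.2 0 0 0; 0 1.15 0 2.4 0 0 0; 0 0 0 0 0 0 0; 0 0 0 0 0 0 0; 0 0 0 0 0 0 0")

```text
time: 12.78
tool_pos: [0.5941, 0.1955, 0.1785]
tool_rot: [-3.141, 0.441, 0.09]
contact_force: [-0.2, -0.2, 0.2]
opening: 0.0595
grip_force: 25.0
```

```bash
python3 - <<'E'
from plan import *
import pickle
o=robot.observe();print(o["tool_pos"],o["tool_rot"],o["qpos"].round(2),o["contact_force"],o["opening"])
R0=Ro.from_euler("xyz",o["tool_rot"]).as_matrix()
T1,R1=target(.08,.444)
print("err",R0.T@(T1-o["tool_pos"])*100,Ro.from_matrix(R0.T@R1).as_rotvec())
s=shot("side");c=shot("scene");w=shot("wrist")
pickle.dump((s,c,w),open("s5.pkl","wb"))
def cr(p,X,k,sz):
    u,v=proj(p,X)[0].astype(int);return cv2.resize(p["img"][max(v-sz,0):max(v-sz,0)+2*sz,u-sz:u+sz,::-1],(400,400),interpolation=cv2.INTER_CUBIC)
X=[.58,.19,.12]
a=np.hstack([cr(s,X,4,50),cr(c,X,4,50)]);cv2.imwrite("pics/m5.png",a)
E
```

```text
[0.5940863  0.19552586 0.17853434] [-3.1413105   0.44109177  0.09010269] [0.18 0.86 0.83 0.04 1.9  1.66] [-0.16357041 -0.15789705  0.20760224] 0.05946795978984373
err [0.00817232 0.06804767 0.19396062] [ 0.00083243 -0.0029079   0.00235237]
```

View pics/m5.png

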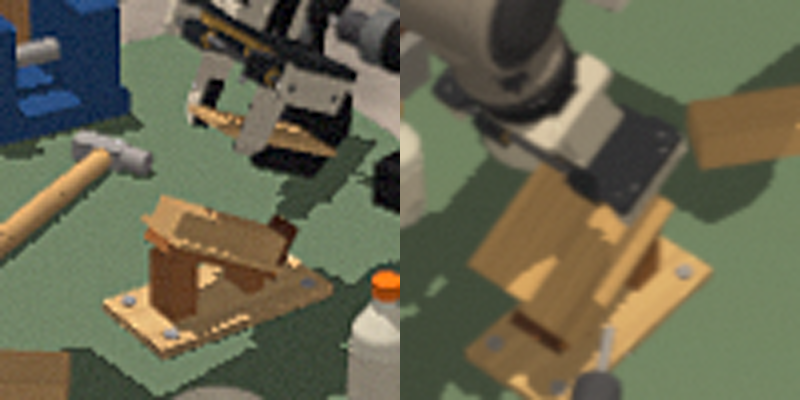

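Call:
apply_moves(motion="0 -0.1 0.07 2 0 0 0; 0 -0.15 0 2 0 0 0; 0 -0.15 0 1.5 0 0 0; 0 -0.1 0 1 0 0 0; 0 -0.05 0 0.6 0 0 0; 0 0 0 0.3 0 0 0; 0 0 0 0 0 0 0; 0 0 0 0 0 0 0")

```text
time: 13.92
tool_pos: [0.5572, 0.1917, 0.1129]
tool_rot: [-3.142, 0.443, 0.09]
contact_force: [-0.4, -0.5, 0.2]
opening: 0.0594
grip_force: 25.0
```

```bash
python3 - <<'E'
from plan import *
import pickle
o=robot.observe();print(o["tool_pos"],o["tool_rot"],o["contact_force"],o["torque"],o["opening"])
R0=Ro.from_euler("xyz",o["tool_rot"]).as_matrix()
T1,R1=target(.0,.444)
print("err",R0.T@(T1-o["tool_pos"])*100)
s=shot("side");c=shot("wrist")
pickle.dump((s,c),open("s6.pkl","wb"))
u,v=proj(s,[.58,.19,.12])[0].astype(int)
a=cv2.resize(s["img"][v-40:v+40,u-45:u+35,::-1],(400,400),interpolation=cv2.INTER_CUBIC)
b=cv2.resize(c["img"][0:300,170:470,::-1],(400,400),interpolation=cv2.INTER_CUBIC)
cv2.imwrite("pics/m6.png",np.hstack([a,b]))
E
```

```text
[0.5571556  0.19166482 0.11286163] [-3.14155658  0.44308683  0.09024018] [-0.40237299 -0.51808435  0.15503987] [ 0.05379081 -0.16604231  0.0394726 ] 0.05944409499435826
err [-0.09612455  0.00532363  0.64315332]
```

View pics/m6.png

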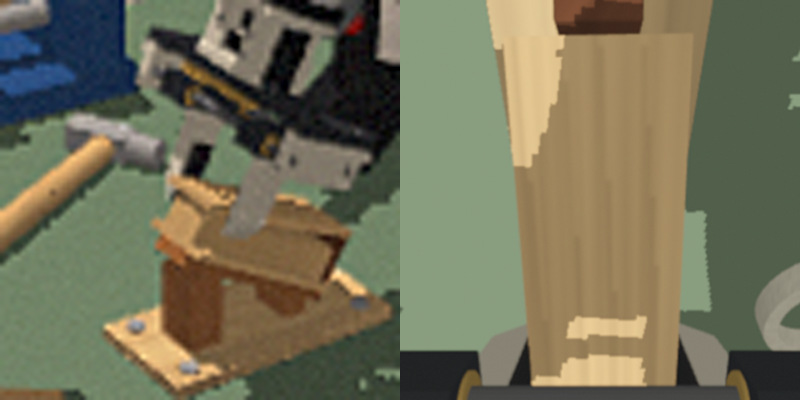

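```bash
python3 - <<'E'
from plan import *
import pickle
s,p=pickle.load(open("s6.pkl","rb"))
for u in (305,320,335): print([tuple(int(k) for k in p["img"][v,u]) for v in range(0,34,2)])
c,sn=np.cos(np.pi/6),np.sin(np.pi/6);R=Ro.from_euler("z",.0875).as_matrix()
B=lambda a,y,h:R@np.array([.03+a*c+h*sn,y,.1-a*sn+h*c])+[.499,.1865,.002]
for a in (.136,.14):
  for h in (.031,.037,.044): print(a,h,proj(p,[B(a,.015,h),B(a,-.015,h)]).round(1).tolist())
E
```

```text
[(129, 80, 55), (128, 80, 54), (126, 80, 54), (115, 72, 48), (113, 70, 47), (100, 62, 42), (78, 49, 33), (71, 45, 31), (61, 38, 27), (57, 37, 26), (57, 37, 26), (58, 37, 27), (59, 38, 27), (125, 100, 69), (168, 141, 100), (167, 141, 99), (167, 141, 99)]
[(73, 46, 32), (75, 48, 33), (76, 48, 34), (75, 49, 34), (76, 49, 34), (77, 48, 33), (77, 48, 33), (73, 47, 32), (64, 40, 29), (61, 38, 27), (61, 38, 28), (60, 38, 27), (64, 42, 30), (133, 108, 74), (164, 138, 97), (163, 138, 97), (162, 137, 96)]
[(120, 74, 51), (85, 53, 37), (80, 49, 34), (80, 50, 36), (80, 50, 35), (80, 50, 35), (80, 50, 34), (76, 49, 34), (66, 42, 30), (62, 40, 28), (63, 39, 29), (63, 39, 28), (69, 47, 33), (145, 120, 83), (163, 137, 96), (162, 137, 96), (162, 137, 96)]
0.136 0.031 [[293.2, 39.6], [354.7, 39.8]]
0.136 0.037 [[292.0, 35.3], [356.2, 35.5]]
0.136 0.044 [[290.4, 29.9], [358.0, 30.1]]
0.14 0.031 [[293.0, 30.4], [355.0, 30.6]]
0.14 0.037 [[291.8, 25.7], [356.4, 25.9]]
0.14 0.044 [[290.2, 19.7], [358.3, 19.9]]
```

Call:
apply_moves(motion="0 0 0 0.3 0 0 0; 0 0 0 0.15 0 0 0; 0 0 0 0.1 0 0 0; 0 0 0 0 0 0 0; 0 0 0 0 0 0 0")

```text
time: 14.65
tool_pos: [0.5548, 0.1915, 0.1082]
tool_rot: [-3.142, 0.443, 0.09]
contact_force: [2.2, -0.6, 6.8]
opening: 0.0597
grip_force: 25.0
```

Call:
apply_moves(motion="0 0 0 0.1 0 0 0; 0 0 0 0.05 0 0 0; 0 0 0 0 0 0 0; 0 0 0 0 0 0 0; 0 0 0 0 0 0 0")

```text
time: 15.28
tool_pos: [0.5546, 0.1914, 0.1077]
tool_rot: [-3.141, 0.441, 0.09]
contact_force: [2.3, -0.2, 9.1]
opening: 0.0594
grip_force: 25.0
```

```bash
python3 - <<'E'
from plan import *
import pickle
o=robot.observe();print(o["tool_pos"],o["contact_force"],o["torque"])
p=shot("wrist","w7.png")
he=p["hand_eye"];E=np.linalg.inv(he);pt=dict(p,R=E[:3,:3],t=E[:3,3])
im=p["img"].astype(int)
print("far end row",[ [int(im[v,u].sum()) for v in range(8,40,2)] for u in (305,320,335)])
for v in (40,80): print(v,[ (u,int(im[v,u,0]-im[v,u,1])) for u in list(range(240,262,2))+list(range(378,400,2))])
E
```

```text
[0.55461665 0.19142975 0.10767771] [ 2.25682123 -0.222012    9.06673001] [0.00953667 0.2515587  0.06464854]
far end row [[174, 155, 130, 120, 118, 123, 121, 120, 283, 412, 409, 407, 407, 407, 407, 407], [172, 149, 134, 123, 126, 128, 126, 123, 278, 405, 401, 399, 397, 398, 388, 376], [250, 169, 133, 132, 129, 129, 130, 130, 273, 397, 393, 397, 397, 398, 398, 397]]
40 [(240, 16), (242, 21), (244, 21), (246, 21), (248, 21), (250, 27), (252, 28), (254, 28), (256, 28), (258, 28), (260, 29), (378, 25), (380, 25), (382, 25), (384, 26), (386, 25), (388, 21), (390, 21), (392, 21), (394, 22), (396, 21), (398, 21)]
80 [(240, -20), (242, -19), (244, -20), (246, -2), (248, 22), (250, 21), (252, 24), (254, 29), (256, 30), (258, 30), (260, 30), (378, 26), (380, 26), (382, 26), (384, 25), (386, 22), (388, 20), (390, 21), (392, 17), (394, -14), (396, -14), (398, -14)]
```

Call:
apply_moves(motion="0 0 0 0.1 0 -0.01 0; 0 0 0 0.1 0 -0.01 0; 0 0 0 0 0 0 0; 0 0 0 0 0 0 0")

```text
time: 15.82
tool_pos: [0.5541, 0.1914, 0.107]
tool_rot: [-3.141, 0.46, 0.09]
contact_force: [4.0, -0.2, 16.0]
opening: 0.0595
grip_force: 25.0
```

```bash
cat > w.py <<'E'
from plan import *
o=robot.observe();print(o["tool_pos"],o["tool_rot"],o["contact_force"],o["torque"])
p=shot("wrist");im=p["img"].astype(int)
# slat side edges at rows, via brightness gradient
for v in (34,40,60,80):
    g=im[v,:,0]-im[v,:,1]
    print(v,[(u,int(g[u]),int(im[v,u].sum())) for u in list(range(244,256,2))+list(range(382,396,2))])
E
python3 w.py
```

```text
[0.55414617 0.19138697 0.10699983] [-3.14125297  0.45984196  0.09049305] [ 4.03048031 -0.18913301 15.97768153] [-0.11743068  0.51754803  0.10311928]
34 [(244, 25, 509), (246, 25, 532), (248, 24, 548), (250, 26, 549), (252, 30, 548), (254, 29, 544), (382, 26, 396), (384, 25, 398), (386, 24, 394), (388, 21, 347), (390, 22, 351), (392, 22, 354), (394, 22, 351)]
40 [(244, 21, 344), (246, 21, 341), (248, 20, 339), (250, 22, 365), (252, 28, 526), (254, 28, 548), (382, 26, 395), (384, 26, 399), (386, 25, 385), (388, 20, 349), (390, 21, 352), (392, 21, 352), (394, 21, 350)]
60 [(244, 21, 355), (246, 21, 349), (248, 21, 344), (250, 20, 340), (252, 26, 419), (254, 28, 543), (382, 25, 401), (384, 25, 403), (386, 23, 360), (388, 22, 351), (390, 21, 347), (392, 21, 344), (394, 21, 347)]
80 [(244, -18, 418), (246, 13, 373), (248, 22, 354), (250, 21, 350), (252, 20, 348), (254, 28, 479), (382, 26, 402), (384, 25, 398), (386, 22, 351), (388, 21, 347), (390, 21, 344), (392, 20, 343), (394, -4, 274)]
```

Call:
apply_moves(motion="0 0 0 -0.15 0 0 0; 0 0 0 0 0 0 0; 90 0 0 0 0 0 0; 90 0 0 0 0 0 0; 90 0 0 0 0 0 0; 90 0 0 0 0 0 0; 90 0 0 0 0 0 0")

```text
time: 16.75
tool_pos: [0.5536, 0.1914, 0.1057]
tool_rot: [3.142, 0.464, 0.09]
contact_force: [0.1, 0.2, -0.1]
opening: 0.0822
grip_force: 0.0
```

Call:
apply_moves(motion="90 0 0 -1 0 0 0; 90 0 0 -2 0 0 0; 90 0 0 -4 0 0 0; 90 0 0 -5 0 0 0; 90 0 0 -4 0 0 0; 90 0 0 0 0 0 0; 90 0 0 0 0 0 0")

```text
time: 17.62
tool_pos: [0.6246, 0.1978, 0.2481]
tool_rot: [3.141, 0.465, 0.09]
contact_force: [0.4, -0.0, -0.9]
opening: 0.0826
grip_force: 0.0
```

```bash
python3 - <<'E'
from plan import *
o=robot.observe();print(o["tool_pos"],o["contact_force"],o["opening"])
p=shot("wrist","w8.png")
for t in ["slat","spacer","lower_slat","rest"]:
    for d in robot.search_frame(t,p)[:2]: print(t,np.round(d["centre"],3),round(d["score"],2))
i=p["img"][:,:,::-1].copy()
c,sn=np.cos(np.pi/6),np.sin(np.pi/6);R=Ro.from_euler("z",.0875).as_matrix()
B=lambda a,y,h:R@np.array([.03+a*c+h*sn,y,.1-a*sn+h*c])+[.499,.1865,.002]
q=proj(p,[B(0,.03,.037),B(.14,.03,.037),B(.14,-.03,.037),B(0,-.03,.037)]);print(q.round(0).tolist())
cv2.polylines(i,[q.round().astype(int)],True,(0,0,255),1)
cv2.imwrite("pics/c8.png",cv2.resize(i[0:300,130:530],None,fx=2,fy=2,interpolation=cv2.INTER_CUBIC))
E
```

```text
[0.62464021 0.19778627 0.24808218] [ 0.42235704 -0.00697387 -0.89986322] 0.0825686437779605
slat [0.602 0.196 0.094] 0.8
spacer [0.338 0.171 0.029] 0.92
spacer [ 0.341 -0.124  0.021] 0.86
rest [0.674 0.202 0.013] 0.65
[[295.0, 212.0], [292.0, 70.0], [355.0, 70.0], [351.0, 212.0]]
```

View pics/c8.png

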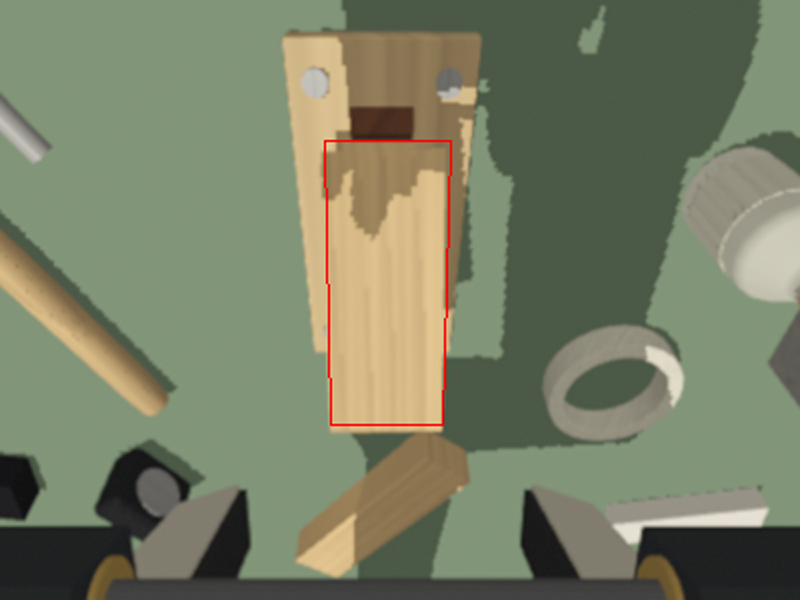

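```bash
python3 -c "
from cell import robot
print(robot.hand_in())"
```

```text
the job is handed in; nothing more can be done
None
```

The slat is stacked on the spacer and the job is handed in: the last wrist picture shows it lying flat, lined up with the foot stop, about 3–4 mm short of it by my estimate. The hand-in returned no verdict.

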